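# Clear the lock-out tab and shut the wash-up valve

## Robot

A 6-joint arm with a two-finger parallel gripper is mounted at the origin on the work surface. World frame = base frame: x ahead of the robot, y to its left, z up, the work surface at z = 0. Lengths are in m, angles in rad, forces in N, time in s.
With the tool pointing down it reaches from about 0.25 to 0.725 m from the base axis. Payload 4 kg.
Tool frame: the origin (TCP) lies between the finger pads; the fingertips stand 8 mm ahead of it and the grasp point (between the pads) lies 11 mm behind it; z points along the fingers, y is the direction in which the jaws open and shut (so a half turn about z gives the same grasp; the last joint's range is limited). The gripper opens to 85 mm and grips with 20 to 120 N. Pads are 22 mm wide; open, the fingers measure 114 mm over their backs; the gripper's body (76 mm by 85 mm) begins 54 mm behind the grasp point. The pads swing forward as they close: fully open they stand 13 mm farther back than shut.
Start: joints at [-1.152, 0.241, 0.005, 1.335, 0, 1.571], TCP at [0.203, -0.457, 0.239] pointing down, gripper open.
Joint ranges: [-2.72, 2.72], [-1.05, 1.87], [-1.09, 1.28], [-1.99, 2.15], [-1.42, 1.44], [-3.14, 3.14]. Speed limits (rad/s): [2.79, 2.79, 3.14, 3.14, 3.14, 3.14].

## Interface

Orientations are given as a unit quaternion [x, y, z, w].
In Python, from station import * gives the robot as it stands. The module is installed in compiled form; this text tells all that it offers.
- The arm moves only by the tool arm_command, never from a script. Its argument "increments" is a list of rows, each a list of 2 entries, a list of its own where there are three numbers: the shift along the tool's x, y, z in m, then the turn about the tool's z in degrees. In form: [[[dx, dy, dz], twist], ...]. A call has 1 to 12 rows; each row shifts and turns the commanded pose from where the row before left it, along the tool's axes as they then stand; what a row does not reach is not made up. A row lasts 1/12 s, in which the tool goes at most 41.7 mm and 7.16 degrees, less where a joint would pass 70% of its speed; a pose out of reach is approached as far as the arm can. A call with a gripper value outside its range is refused whole. "claw" is the gripper's target within -1 to 1 (shut at 1, half-way at 0, fully open at -1), set as the call begins (left out, the last holds). The fingers move at their own pace and stop on an object; the grip force is fixed at half the most. Time passes only in rows, so rows that do not move let the fingers close. It gives the time, the measured TCP pose, the force and the opening at its end, in the units of the state.
- get_state(): the state, without advancing time (a new reading comes with each control period).
- snapshot(name): name is "side" or "top" or "wrist"; returns the picture (400x640x3 uint8, red, green, blue); there is no depth.
- camera_model(name): a dict with "fx", "fy", "cx", "cy" (pixels), "k1" (the pictures are not rectified: a ray, as slopes to the right and down, at radius r is drawn at 1 + k1 r^2 times it, then the intrinsics apply), "extrinsics" (4x4, takes a point from world to camera coordinates). Camera axes: x right, y down, z forward; pixel columns grow to the right and rows downward; lengths in m; the calibration is good to about 2 mm. A picture is of the moment at which its call begins: read the wrist's pose just before it. camera_model takes no time and is no camera call; for the wrist camera it gives the pose at the moment of the call.
- hand_in(): hands the job in, once; it reports no verdict.
The state is a dict: "clock": time; "qpos": joint angles; "qvel": joint speeds; "joint_efforts": joint torques, N m; "position": TCP position; "ee_rot": TCP orientation; "wrist_force": force on the tool from outside, world axes, zero at the start; "moment": the same for the moment, N m; "grip_width": finger opening in m.
Only numpy, scipy, OpenCV 4.12 (cv2) and the standard library are available. Lean on these libraries where they do the work, as an engineer would, in place of code of your own. Each camera call takes 0.05 s, during which the arm holds its last target.

## Task

Shut the water valve that feeds the print shop's wash-up sink: first pull the red lock-out tab up out of its spring slot and leave it in the white tray, because it blocks the lever. Then swing the blue lever to its closed stop, keep pressing it there with about 15 N at the grip for one second to bed the valve (never over 20 N), and let go, leaving it shut. Do not shift the ink tin, the ink bottle or the brayer.

Things in the scene. Friction and masses are not known exactly. Their poses are not given: they have to be found in the camera images.
- valve: Brass ball valve in a copper pipe on an aluminium plate fixed to the table (position and yaw vary). Origin: underside of the plate, on the lever's vertical axis; z up. The pipe runs along y, 45 mm up (radius 13; fittings reach 69 mm height; only the lever, its hub on the axis and the slot block stand higher). Plate: x -112 to +63, y -120 to +120, 12 mm thick
- slot (a point): Centre of the top of the grey slot block holding the tab, 78 mm above the table, at x -74, y +52 mm in the valve's frame; x points radially away from the lever's axis. The block is 50 mm long (x), y -14 to +26 mm.
- hub (a point): Top of the lever's hub, on the turning axis, 105 mm above the table, frame as valve. The lever closes anticlockwise seen from above, from roughly the valve's +y, past the slot block (0.96 rad on), to roughly the valve's -x. The closed stop is adjustable and not seen: anywhere from 1.25 to 1.71 rad from the valve's +y, so feel for it. Turning takes about 0.45 N m; it stays where left.
- lever_grip (a point): Point on the blue lever's grip, 110 mm out from the axis, at mid thickness, 90 mm above the table. Frame: y outward along the lever, z up. The lever is a bar 20 mm wide, 14 mm high (83 to 97 mm above the table), reaching 137 mm out, blue from 47 mm on. Open, it points along the valve's +y within 0.3 rad. Turning it takes about 4 N here.
- lever (a joint): Wind-up of the lever on the valve stem, rad: a stiff torsion spring (20 N m/rad) carries the lever; 0 unloaded, positive when pushed towards closed. Turning gives about 0.02; against the closed stop 15 N at lever_grip gives about 0.08, 20 N about 0.11.
- tab: Red plastic lock-out tab, a plate 36 mm wide (x), 10 mm thick (y), 72 mm tall (z), 40 g; origin: centre of its lower edge. It stands upright in the slot, its width along the lever's radius, its top 27 mm (78 to 105 mm above the table) exposed, in the lever's path. A sprung jaw clamps it with about 7 N: pulling it straight up 45 mm takes about 10 N.
- tab_mid (a point): Centre of the red tab, 36 mm above its lower edge; frame as tab.
- tray_in (a point): Centre of the inner floor of the white open tray, 4 mm above the table; the tray is fixed, outside 140 mm (x) by 120 mm (y) by 32 mm high, walls 4 mm; z up. It stands to the left or the right of the valve.
- tin: Ink tin with a yellow band, 72 mm in diameter and 55 mm high, a bystander; origin at the centre of its underside.
- ink: Blue ink bottle, 52 mm in diameter and 110 mm high, a bystander; origin at the centre of its underside.
- brayer: Ink roller lying on the table, a bystander: rubber roller 36 mm in diameter and 64 mm wide, its red handle reaching 160 mm from the roller's axis in its -x direction; origin on the table under the roller.

How it is judged:
On the way, in this order (a step that is already met when the one before it is completed fails the run):
1. the red tab lies or stands in the tray, let go and at rest (x of tab_mid in the frame of tray_in between -0.066 and 0.066 m and y of tab_mid in the frame of tray_in between -0.056 and 0.056 m and z of tab_mid in the frame of tray_in between 0 and 0.045 m and linear speed of tab below 0.03 m/s and contact force between tab and the fingers below 0.1 N), for 0.2 s.
2. the lever, round at its closed stop, is pressed there with at least 7 N at the grip (wind-up over 0.04 rad) for half a second (x of lever_grip in the frame of valve below -0.1 m and y of lever_grip in the frame of valve between -0.04 and 0.038 m and value of joint lever above 0.04 rad), for 0.5 s.
At the end, for the whole second after the job is handed in: The tab rests in the tray (centre over its floor, under 45 mm up); the lever is left at its closed stop across the pipe (lever_grip over 100 mm out along the valve's -x, its y in the valve frame -40 to +38 mm), unloaded (wind-up within 0.02 rad) (x of tab_mid in the frame of tray_in between -0.066 and 0.066 m and y of tab_mid in the frame of tray_in between -0.056 and 0.056 m and z of tab_mid in the frame of tray_in between 0 and 0.045 m and linear speed of tab below 0.03 m/s and x of lever_grip in the frame of valve below -0.1 m and y of lever_grip in the frame of valve between -0.04 and 0.038 m and value of joint lever between -0.02 and 0.02 rad); the robot touches nothing.
It fails at once if the lever is swung towards closed while the tab is not in the tray (x of lever_grip in the frame of valve below -0.06 m and not (x of tab_mid in the frame of tray_in between -0.066 and 0.066 m and y of tab_mid in the frame of tray_in between -0.056 and 0.056 m and z of tab_mid in the frame of tray_in between 0 and 0.045 m)).
It fails at once if the lever is overloaded: more than about 25 N at the grip (wind-up beyond 0.14 rad) (value of joint lever above 0.14 rad or value of joint lever below -0.14 rad).
It fails at once if the ink tin is shifted by more than 20 mm or tipped (distance of tin from where it was at the start of the episode above 0.02 m or angle between tin's own z axis and vertical above 0.4 rad).
It fails at once if the ink bottle is shifted by more than 20 mm or tipped (distance of ink from where it was at the start of the episode above 0.02 m or angle between ink's own z axis and vertical above 0.4 rad).
It fails at once if the brayer is shifted by more than 20 mm or tipped (distance of brayer from where it was at the start of the episode above 0.02 m or angle between brayer's own z axis and vertical above 0.4 rad).
It also fails if it takes over 72 s, if anything falls off the work surface, if the arm or the gripper's body presses on something with over 40 N, if the wrist force passes 120 N, or if a joint passes its speed limit or range.

## Working session

There is one attempt and no reset: what is moved stays moved. The work goes in short steps, Python scripts to look and compute and a tool call to move; the robot and the scene stay as the last step left them, time stands still between calls to the robot, and variables do not carry over. Pictures are saved under pics/ and viewed, and the job is handed in when it is done.

Besides the shell and the picture viewer there is one more tool, called as name(argument=value, ...) on one line, values as JSON. arm_command: Moves the arm, as the interface text tells. Its arguments: {"type":"object","properties":{"increments":{"type":"array"},"claw":{"type":"number"}},"required":["increments"]}

```bash
mkdir -p pics
cat > h.py <<'E'
from station import *
import numpy as np, cv2
def snap(n,f):
    cm=camera_model(n); im=snapshot(n); cv2.imwrite('pics/'+f,cv2.cvtColor(im,cv2.COLOR_RGB2BGR)); np.savez('pics/'+f+'.npz',im=im,**{k:np.array(v) for k,v in cm.items()}); return im,cm
def load(f):
    d=np.load('pics/'+f+'.npz'); return d['im'],{k:d[k] for k in d.files if k!='im'}
def ray(cm,px):
    u=(np.array(px,float)-[cm['cx'],cm['cy']])/[cm['fx'],cm['fy']]
    s=u.copy()
    for _ in range(30): s=u/(1+float(cm['k1'])*(s@s))
    E=np.array(cm['extrinsics']);R=E[:3,:3];t=E[:3,3]
    return -R.T@t, R.T@np.array([s[0],s[1],1])
def onz(cm,px,z):
    o,d=ray(cm,px); return o+d*(z-o[2])/d[2]
def proj(cm,p):
    E=np.array(cm['extrinsics']);c=E[:3,:3]@np.array(p)+E[:3,3];s=c[:2]/c[2]
    s=s*(1+float(cm['k1'])*(s@s)); return s*[cm['fx'],cm['fy']]+[cm['cx'],cm['cy']]
E
python3 - <<'E'
from h import *
for n in('top','side','wrist'):
    im,cm=snap(n,n+'0.png'); print(n,cm)
print(get_state())
E
```

```text
top {'fx': 443.8936137577822, 'fy': 443.8936137577822, 'cx': 324.33902122647027, 'cy': 205.36087796425426, 'k1': -0.07309966531847255, 'extrinsics': array([[ 0.01880956, -0.99981457, -0.00412584, -0.02099329],
       [-0.98350579, -0.01775995, -0.18000262,  0.60033497],
       [ 0.17989597,  0.00744355, -0.98365748,  1.14098255],
       [ 0.        ,  0.        ,  0.        ,  1.        ]])}
side {'fx': 387.91433258445625, 'fy': 387.91433258445625, 'cx': 327.5590482406489, 'cy': 199.79682916541384, 'k1': -0.05609413472020778, 'extrinsics': array([[-0.94299109, -0.33267854,  0.00963341,  0.54524456],
       [-0.26149327,  0.72268672, -0.63980088,  0.19999566],
       [ 0.20588608, -0.6058456 , -0.76848034,  0.81021854],
       [ 0.        ,  0.        ,  0.        ,  1.        ]])}
wrist {'fx': 280.8110085226165, 'fy': 280.8110085226165, 'cx': 318.7876897496067, 'cy': 206.50870768726008, 'k1': -0.010797918491124835, 'extrinsics': array([[ 4.05614781e-01, -9.14043874e-01, -6.68063067e-04,
        -4.99860306e-01],
       [-8.66331435e-01, -3.84674826e-01,  3.18582992e-01,
        -4.11
[... 190 characters left out ...]
ck': 0.15, 'qpos': array([-1.15196565e+00,  2.41269561e-01,  4.01163222e-03,  1.33518943e+00,
       -8.02972575e-06,  1.57082796e+00]), 'qvel': array([ 7.69575143e-05, -1.31219211e-03,  3.26964232e-03,  6.23096055e-04,
        1.21145603e-03,  1.18385508e-04]), 'joint_efforts': array([ 8.07764827e-04, -3.72635972e+01,  2.52637732e+01,  1.23517585e-02,
        5.25128314e-07,  6.10293725e-06]), 'position': array([ 0.20315177, -0.45635154,  0.23859423]), 'ee_rot': array([ 9.78155579e-01,  2.07872511e-01, -1.75555128e-04, -8.06644701e-04]), 'wrist_force': array([ 0.5242113 , -0.22373359, -0.88170652]), 'moment': array([ 0.01926099,  0.02783709, -0.00788306]), 'grip_width': 0.08509816525684295}
```

View pics/top0.png

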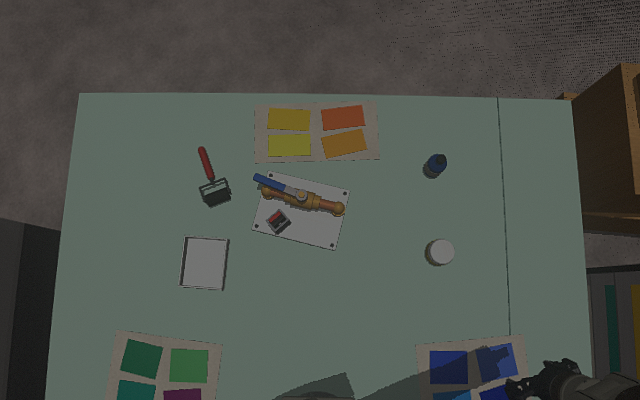

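View pics/side0.png

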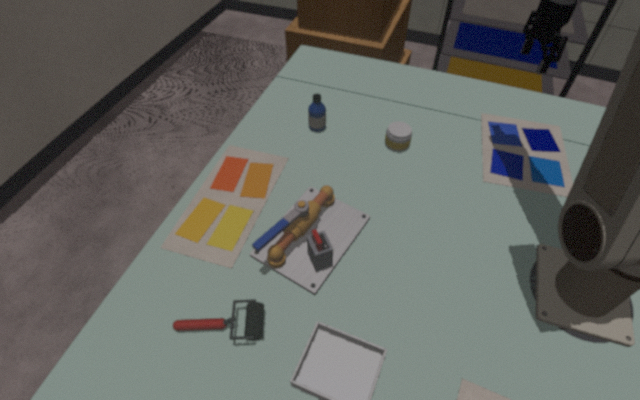

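View pics/wrist0.png

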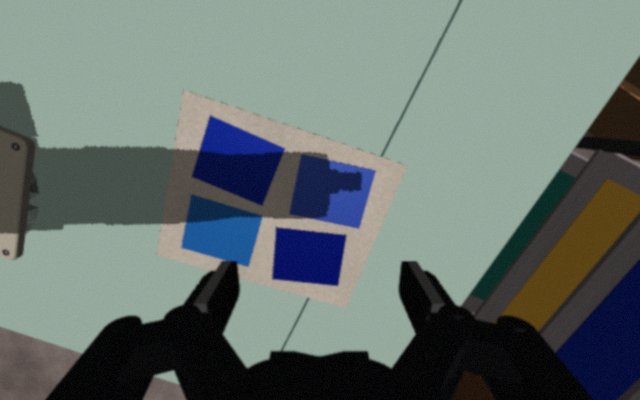

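Top view: the valve plate is at about (300,210), the red tab at (276,218), and the lever tip at (257,178). The tray is at (205,263), brayer (213,188), tin (440,252) and ink (435,165). Next I measure these.

Run:
```python
from h import *
im,cm=load('top0.png')
crop=im[150:270,190:370]
cv2.imwrite('pics/topcrop.png',cv2.cvtColor(cv2.resize(crop,None,fx=4.4,fy=4.4,interpolation=cv2.INTER_CUBIC),cv2.COLOR_RGB2BGR))
hsv=cv2.cvtColor(im,cv2.COLOR_RGB2HSV)
for n,p,z in [('c1',(268,171),.012),('c2',(349,190),.012),('c3',(335,250),.012),('c4',(251,229),.012)]: print(n,onz(cm,p,z))
def blob(m,roi):
    x0,y0,x1,y1=roi; mm=np.zeros_like(m);mm[y0:y1,x0:x1]=m[y0:y1,x0:x1]
    n,l,s,c=cv2.connectedComponentsWithStats(mm); i=1+np.argmax(s[1:,4]); return c[i],s[i],(l==i)
red=((hsv[...,0]<8)|(hsv[...,0]>172))&(hsv[...,1]>130)&(hsv[...,2]>60)
c,s,m=blob(red.astype(np.uint8),(255,200,300,245)); print('tab',c,s,onz(cm,c,.105))
blue=(hsv[...,0]>100)&(hsv[...,0]<130)&(hsv[...,1]>120)&(hsv[...,2]>40)
c,s,m=blob(blue.astype(np.uint8),(245,165,300,205)); print('lev',c,s,onz(cm,c,.097))
ys,xs=np.nonzero(m); P=np.array([onz(cm,(x,y),.097) for x,y in zip(xs,ys)])[:,:2]
w,v=np.linalg.eigh(np.cov(P.T)); print('dir',v[:,1],P.mean(0),np.ptp((P-P.mean(0))@v[:,1]))
white=(hsv[...,1]<40)&(hsv[...,2]>110)
c,s,m=blob(white.astype(np.uint8),(240,165,360,260)); ct,_=cv2.findContours(m.astype(np.uint8),cv2.RETR_EXTERNAL,2)
g=max(ct,key=cv2.contourArea).reshape(-1,2); W=np.array([onz(cm,p,.012)[:2] for p in g],np.float32); print('plate',cv2.minAreaRect(W))
c,s,m=blob(white.astype(np.uint8),(170,225,240,300)); ct,_=cv2.findContours(m.astype(np.uint8),cv2.RETR_EXTERNAL,2)
g=max(ct,key=cv2.contourArea).reshape(-1,2); W=np.array([onz(cm,p,.004)[:2] for p in g],np.float32); print('tray',c,s,cv2.minAreaRect(W))
for n,p,z in [('ink',(435,165),.05),('tin',(440,252),.055),('brayer',(215,190),.02)]: print(n,onz(cm,p,z))
```

```text
c1 [0.70456003 0.15204279 0.012     ]
c2 [ 0.65347568 -0.07801886  0.012     ]
c3 [ 0.48451428 -0.04116526  0.012     ]
c4 [0.53812483 0.19235527 0.012     ]
tab [274.38095238 216.5       ] [269 212  12  10  42] [0.5599667  0.11747666 0.105     ]
lev [268.66976744 181.69767442] [253 173  33  18 215] [0.65335827 0.13711467 0.097     ]
dir [0.35791714 0.93375335] [0.65338175 0.13716526] 0.08678200247459575
plate ((0.5599660873413086, 0.06289162486791611), (0.24016939103603363, 0.09907028824090958), 77.05256652832031)
tray [204.08980044 263.09257206] [ 180  239   47   50 1804] ((0.44350671768188477, 0.3223651349544525), (0.1131872609257698, 0.13931815326213837), 86.59481811523438)
ink [ 0.7201956  -0.31319921  0.05      ]
tin [ 0.48027689 -0.31912847  0.055     ]
brayer [0.64517945 0.29784881 0.02      ]
```

View pics/topcrop.png

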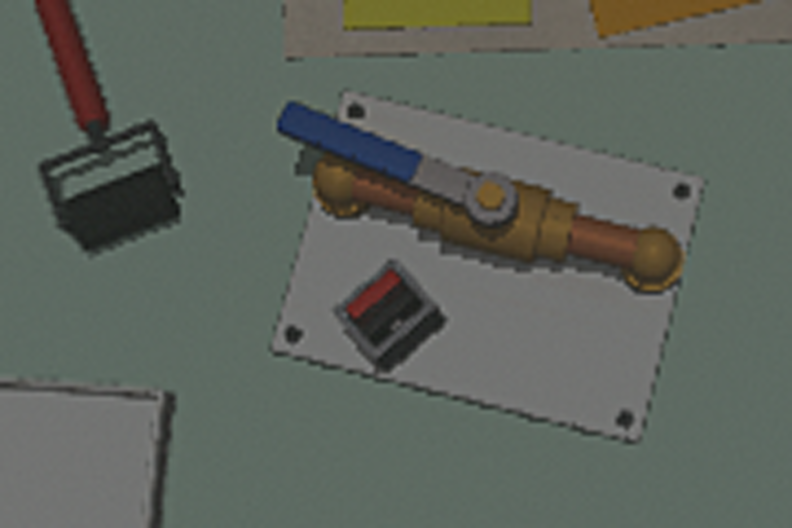

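arm_command(increments=[[[0, 0, 0], -7], [[0, 0, 0], -7], [[0, 0, 0], -7], [[0, 0, 0], -7], [[0, 0, 0], -7], [[0, 0, 0], -7], [[0, 0, 0], -7], [[0, 0, 0], -7], [[0, 0, 0], -7], [[0, 0, 0], -7], [[0, 0, 0], -7], [[0, 0, 0], -7]])

```text
clock: 1.15
position: [0.2032, -0.4565, 0.2389]
ee_rot: [0.585, 0.811, 0.0, -0.0]
wrist_force: [-0.5, 0.4, -0.2]
grip_width: 0.0853
```

arm_command(increments=[[[0, 0, 0], -6], [[0, 0, 0], -6], [[0, 0, 0], -6], [[0, 0, 0], -6.4], [[0, 0, 0], 0]])

```text
clock: 1.57
position: [0.2032, -0.4566, 0.2389]
ee_rot: [0.403, 0.915, 0.0, -0.0]
wrist_force: [-0.3, 0.2, 0.0]
grip_width: 0.0851
```

```bash
cat >> h.py <<'E'
from scipy.spatial.transform import Rotation as Ro
def st():
    s=get_state(); R=Ro.from_quat(s['ee_rot']).as_matrix()
    print('t',round(s['clock'],2),'p',s['position'].round(4),'x',R[:,0].round(3),'y',R[:,1].round(3),'zt',R[:,2].round(3),'F',s['wrist_force'].round(2),'M',s['moment'].round(2),'w',round(s['grip_width'],4),'q',s['qpos'].round(2)); return s,R
def go(target):
    s,R=st(); d=R.T@(np.array(target)-s['position']); print('tool d mm',(d*1000).round(1))
E
python3 - <<'E'
from h import *
go([.56,.1175,.239])
E=camera_model('wrist')['extrinsics'];s=get_state();R=Ro.from_quat(s['ee_rot']).as_matrix()
print('cam in tool',R.T@(-E[:3,:3].T@E[:3,3]-s['position']), 'axis',R.T@E[2,:3])
E
```

```text
t 1.57 p [ 0.2032 -0.4566  0.2389] x [-0.676  0.737  0.001] y [0.737 0.676 0.   ] zt [-0.     0.001 -1.   ] F [-0.28  0.22  0.02] M [-0.02 -0.05  0.02] w 0.0851 q [-1.15  0.24  0.    1.34  0.   -0.32]
tool d mm [1.823e+02 6.508e+02 3.000e-01]
cam in tool [ 8.14497489e-02 -1.16471473e-04 -1.35976519e-01] axis [-3.19507209e-01 -8.46911175e-04  9.47583467e-01]
```

arm_command(increments=[[[0.01, 0.036, 0], 0], [[0.01, 0.036, 0], 0], [[0.01, 0.036, 0], 0], [[0.01, 0.036, 0], 0], [[0.01, 0.036, 0], 0], [[0.01, 0.036, 0], 0], [[0.01, 0.036, 0], 0], [[0.01, 0.036, 0], 0], [[0.01, 0.036, 0], 0], [[0.01, 0.036, 0], 0], [[0.01, 0.036, 0], 0], [[0.01, 0.036, 0], 0]])

```text
clock: 2.57
position: [0.442, -0.0751, 0.2393]
ee_rot: [0.405, 0.914, -0.0, 0.0]
wrist_force: [1.2, -0.4, 0.3]
grip_width: 0.0855
```

arm_command(increments=[[[0.01, 0.036, 0], 0], [[0.01, 0.036, 0], 0], [[0.01, 0.036, 0], 0], [[0.01, 0.036, 0], 0], [[0.01, 0.036, 0], 0], [[0.01, 0.036, 0], 0], [[0, 0, 0], 0], [[0, 0, 0], 0]])

```text
clock: 3.23
position: [0.5607, 0.1148, 0.238]
ee_rot: [0.403, 0.915, -0.001, -0.001]
wrist_force: [-0.0, -1.0, -0.1]
grip_width: 0.0856
```

Run:
```python
from h import *
go([.56,.1175,.239]); snap('wrist','w1.png')
```

```text
t 3.23 p [0.5607 0.1148 0.238 ] x [-0.675  0.738  0.001] y [ 0.738  0.675 -0.002] zt [-0.002 -0.001 -1.   ] F [-0.01 -1.   -0.08] M [-0.02 -0.01 -0.  ] w 0.0856 q [ 0.2   0.39  0.21  1.39 -0.    1.03]
tool d mm [ 2.5  1.3 -1. ]
```

View pics/w1.png

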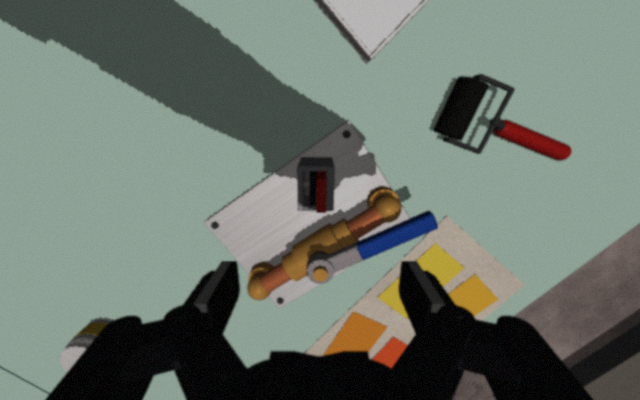

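Wrist view: red tab at about (321,190), hub (320,268), lever tip (435,222). I'll measure them from here.

Run:
```python
from h import *
im,cm=load('w1.png')
cv2.imwrite('pics/w1c.png',cv2.cvtColor(cv2.resize(im[140:300,240:440],None,fx=3.75,fy=3.75,interpolation=cv2.INTER_CUBIC),cv2.COLOR_RGB2BGR))
hsv=cv2.cvtColor(im,cv2.COLOR_RGB2HSV)
red=(((hsv[...,0]<8)|(hsv[...,0]>170))&(hsv[...,1]>130)&(hsv[...,2]>35)).astype(np.uint8)
red[:150]=0;red[225:]=0;red[:,:295]=0;red[:,345:]=0
ys,xs=np.nonzero(red);print(xs.min(),xs.max(),ys.min(),ys.max(),len(xs))
for y in range(ys.min(),ys.max()+1): print(y,xs[ys==y].min(),xs[ys==y].max(),im[y,316:330,0])
print('hub',onz(cm,(320,268),.105))
blue=((hsv[...,0]>100)&(hsv[...,0]<130)&(hsv[...,1]>120)&(hsv[...,2]>40)).astype(np.uint8)
n,l,s,c=cv2.connectedComponentsWithStats(blue); 
for i in range(1,n):
    if s[i,4]>150 and 340<c[i][0]<450 and 200<c[i][1]<270:
        ys,xs=np.nonzero(l==i);P=np.array([onz(cm,(x,y),.097) for x,y in zip(xs,ys)])[:,:2]
        w,v=np.linalg.eigh(np.cov(P.T));print('lever',c[i],P.mean(0),v[:,1],np.ptp((P-P.mean(0))@v[:,1]),np.ptp((P-P.mean(0))@v[:,0]))
```

```text
316 326 172 211 357
172 318 323 [22 24 38 39 40 39 37 38 32 33 38 40 43 43]
173 319 325 [19 26 32 36 37 36 34 38 37 40 39 43 46 44]
174 319 325 [17 34 34 38 30 31 36 36 33 40 41 39 41 43]
175 318 324 [19 28 37 36 37 35 34 39 38 35 38 41 44 47]
176 319 325 [18 27 34 36 35 39 39 41 35 40 32 43 43 44]
177 318 325 [16 28 39 30 35 38 37 36 41 40 38 38 44 45]
178 318 325 [25 31 41 44 45 45 44 43 38 43 41 44 46 45]
179 317 325 [27 43 49 57 52 51 53 52 54 46 44 45 45 41]
180 317 326 [25 44 55 56 58 57 60 56 59 58 49 43 43 49]
181 317 326 [32 49 59 62 62 58 60 63 59 61 48 42 43 47]
182 317 325 [31 41 53 57 60 60 63 61 64 54 53 47 45 46]
183 317 326 [30 49 55 57 61 58 61 64 58 57 49 47 43 42]
184 317 325 [30 49 56 58 60 58 60 61 57 57 47 44 43 43]
185 317 326 [31 47 51 59 60 62 60 59 58 55 47 44 44 44]
186 317 326 [33 49 57 59 58 60 61 61 60 57 44 42 46 43]
187 316 326 [38 53 56 58 62 57 62 62 58 58 47 44 46 42]
188 316 325 [40 52 57 58 63 58 64 63 60 55 46 46 45 42]
189 316 325 [43 55 58 57 59 59 60 63 62 57 52 46 45 43]
190 316 325 [42 56 63 57 60 60 58 64 59 55 49 47 43 43]
191 316 325 [43 
[... 633 characters left out ...]
 60 61 58 50 46 45 46]
203 316 325 [41 56 56 60 63 58 63 62 63 58 53 46 42 42]
204 316 325 [43 53 59 58 62 60 60 60 58 55 51 46 46 41]
205 316 325 [46 57 58 60 62 58 58 60 57 58 50 41 43 42]
206 316 325 [42 56 55 56 60 61 60 57 58 59 53 42 42 43]
207 317 325 [47 55 58 59 57 62 62 58 57 55 48 49 47 44]
208 317 325 [50 55 56 60 60 60 60 58 57 54 47 45 47 44]
209 317 325 [60 56 61 59 60 62 57 59 59 50 55 53 53 52]
210 318 324 [79 62 58 54 60 59 62 64 63 64 76 85 88 82]
211 319 323 [112  81  69  65  67  67  69  71  75  87 118 135 136 143]
hub [0.61515766 0.05620975 0.105     ]
lever [397.10331825 235.72322775] [0.65295219 0.13779383] [0.36255115 0.93196387] 0.08716498343409959 0.0213407997911655
```

View pics/w1c.png

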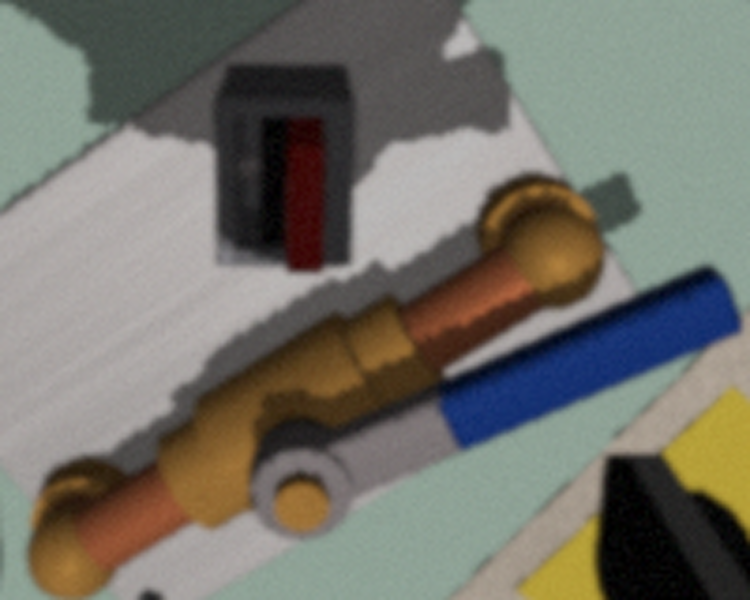

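Run:
```python
from h import *
im,cm=load('w1.png')
a=onz(cm,(320.9,178.3),.105);b=onz(cm,(320.7,211.3),.105);c=(a+b)/2
l=onz(cm,(316.2,195),.105);r=onz(cm,(325.8,195),.105)
print(a,b,'len',np.linalg.norm(a-b),'c',c,'thick',np.linalg.norm(l-r),(l+r)/2)
d=a-b;print('radial dir',d/np.linalg.norm(d))
for p in((320,270),(320.3,272)):
  print('hub',onz(cm,p,.105))
L=np.array([0.65295219,0.13779383]);u=np.array([0.36255115,0.93196387]);print('hub from lever',L-u*.092)
h=onz(cm,(320,271),.105)[:2];print('tab-hub',np.linalg.norm(c[:2]-h),(c[:2]-h)/np.linalg.norm(c[:2]-h))
go([c[0],c[1],.089])
```

```text
[0.54835282 0.13051687 0.105     ] [0.57134178 0.10514483 0.105     ] len 0.03423787670567144 c [0.5598473  0.11783085 0.105     ] thick 0.009570774433910542 [0.5599114  0.11805849 0.105     ]
radial dir [-0.67144807  0.74105161  0.        ]
hub [0.61684256 0.05436856 0.105     ]
hub [0.61877927 0.05273986 0.105     ]
hub from lever [0.61959748 0.05205315]
tab-hub 0.08655180231617622 [-0.66828253  0.74390757]
t 3.28 p [0.5601 0.1135 0.2384] x [-0.674  0.739  0.001] y [ 0.739  0.674 -0.002] zt [-0.002 -0.001 -1.   ] F [ 0.07 -0.12 -0.06] M [-0.04  0.01 -0.01] w 0.0852 q [ 0.2   0.39  0.21  1.39 -0.    1.03]
tool d mm [  3.3   3.  149.4]
```

arm_command(increments=[[[0.003, 0.003, 0.02], 0], [[0, 0, 0.02], 0], [[0, 0, 0.02], 0], [[0, 0, 0.02], 0], [[0, 0, 0.02], 0], [[0, 0, 0.02], 0], [[0, 0, 0.01], 0], [[0, 0, 0], 0], [[0, 0, 0], 0], [[0, 0, 0], 0]], claw=-0.3)

```text
clock: 4.12
position: [0.5615, 0.1169, 0.1108]
ee_rot: [0.404, 0.915, 0.001, 0.001]
wrist_force: [0.3, -0.4, 0.2]
grip_width: 0.0557
```

Run:
```python
from h import *
go([.5599,.1179,.0900]); snap('wrist','w2.png')
```

```text
t 4.12 p [0.5615 0.1169 0.1108] x [-0.673  0.739 -0.001] y [0.739 0.673 0.002] zt [ 0.002  0.    -1.   ] F [ 0.34 -0.42  0.22] M [-0.    0.    0.01] w 0.0557 q [ 0.21  0.47 -0.01  1.09 -0.    1.04]
tool d mm [ 1.9 -0.6 20.8]
```

View pics/w2.png

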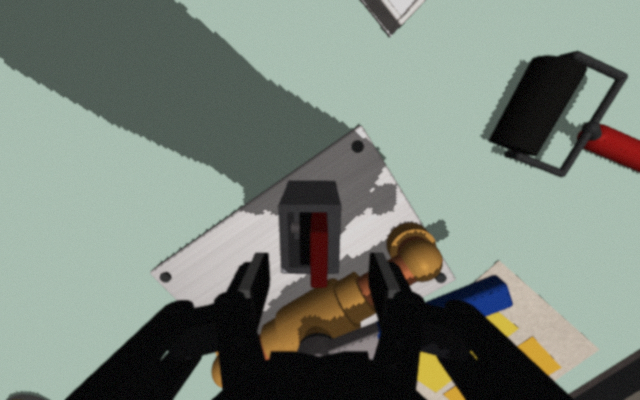

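The tab is centred between the fingers (about 318, against 320 for their mid). I'll go down and close.

arm_command(increments=[[[0.001, 0, 0.01], 0], [[0.001, 0, 0.01], 0], [[0, 0, 0], 0], [[0, 0, 0], 0], [[0, 0, 0], 0]])

```text
clock: 4.58
position: [0.5591, 0.1188, 0.089]
ee_rot: [0.404, 0.915, -0.0, -0.0]
wrist_force: [0.0, -0.2, -0.3]
grip_width: 0.0556
```

arm_command(increments=[[[0, 0, 0], 0], [[0, 0, 0], 0], [[0, 0, 0], 0], [[0, 0, 0], 0], [[0, 0, 0], 0], [[0, 0, 0], 0], [[0, 0, 0], 0], [[0, 0, 0], 0]], claw=1)

```text
clock: 5.25
position: [0.5597, 0.1189, 0.0898]
ee_rot: [0.404, 0.915, 0.0, 0.0]
wrist_force: [1.3, 0.2, 3.2]
grip_width: 0.0087
```

Run:
```python
from h import *
go([.5599,.1179,.0900])
```

```text
t 5.25 p [0.5597 0.1189 0.0898] x [-0.674  0.739 -0.   ] y [0.739 0.674 0.001] zt [ 0.001  0.    -1.   ] F [1.29 0.23 3.18] M [ 0.05  0.11 -0.18] w 0.0087 q [ 0.21  0.48 -0.04  1.04  0.    1.04]
tool d mm [-0.9 -0.5 -0.2]
```

arm_command(increments=[[[0, 0, -0.003], 0], [[0, 0, -0.005], 0], [[0, 0, -0.006], 0], [[0, 0, -0.006], 0], [[0, 0, -0.006], 0], [[0, 0, -0.006], 0], [[0, 0, -0.006], 0], [[0, 0, -0.006], 0], [[0, 0, -0.006], 0], [[0, 0, -0.01], 0], [[0, 0, -0.015], 0], [[0, 0, -0.015], 0]])

```text
clock: 6.25
position: [0.5586, 0.1183, 0.1804]
ee_rot: [0.404, 0.915, -0.001, -0.0]
wrist_force: [0.6, 0.7, -0.3]
grip_width: 0.0087
```

Run:
```python
from h import *
go([.4435,.3224,.20]); snap('wrist','w3.png'); snap('side','s3.png')
im,cm=load('w1.png')
```

```text
t 6.25 p [0.5586 0.1183 0.1804] x [-0.674  0.739  0.   ] y [ 0.739  0.674 -0.002] zt [-0.001 -0.001 -1.   ] F [ 0.62  0.65 -0.35] M [-0.03  0.04 -0.01] w 0.0087 q [ 0.21  0.41  0.09  1.25 -0.    1.04]
tool d mm [228.4  52.6 -19.6]
```

View pics/w3.png

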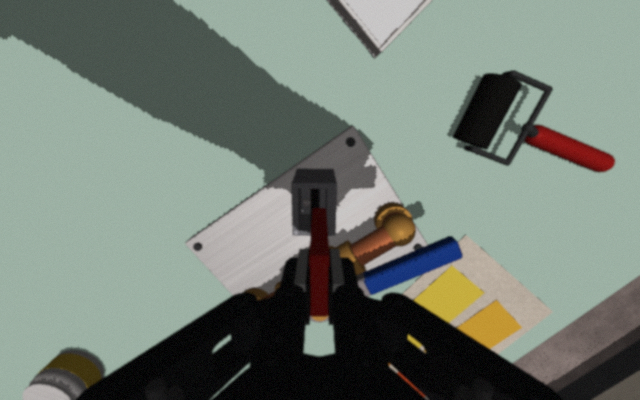

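View pics/s3.png

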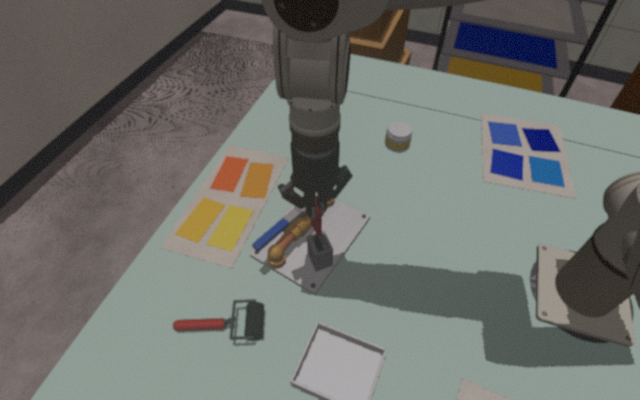

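arm_command(increments=[[[0.02, 0.005, -0.01], 0], [[0.038, 0.009, -0.005], 0], [[0.038, 0.009, 0], 0], [[0.038, 0.009, 0], 0], [[0.038, 0.009, 0], 0], [[0.038, 0.008, 0], 0], [[0.018, 0.004, 0], 0], [[0, 0, 0], 0], [[0, 0, 0], 0], [[0, 0, 0], 0]])

```text
clock: 7.18
position: [0.4447, 0.3222, 0.194]
ee_rot: [0.404, 0.915, -0.001, 0.0]
wrist_force: [-0.2, -0.0, -0.5]
grip_width: 0.0091
```

Run:
```python
from h import *
go([.4435,.3224,.065]); snap('wrist','w4.png'); snap('top','t4.png')
```

```text
t 7.18 p [0.4447 0.3222 0.194 ] x [-0.674  0.739 -0.001] y [ 0.739  0.674 -0.001] zt [-0.    -0.001 -1.   ] F [-0.23 -0.05 -0.46] M [-0.02 -0.02  0.05] w 0.0091 q [ 0.63  0.36  0.05  1.26 -0.    1.46]
tool d mm [  1.1  -0.6 129. ]
```

View pics/w4.png

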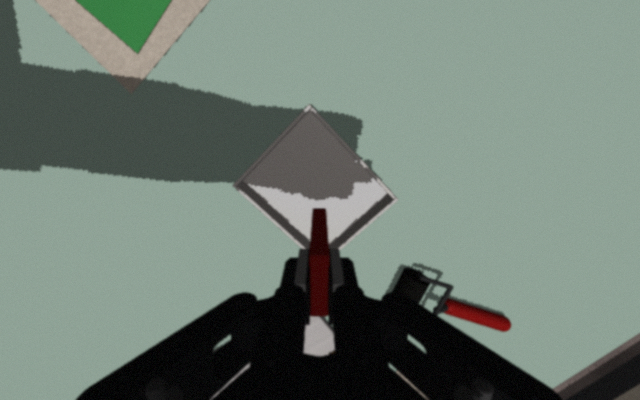

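View pics/t4.png

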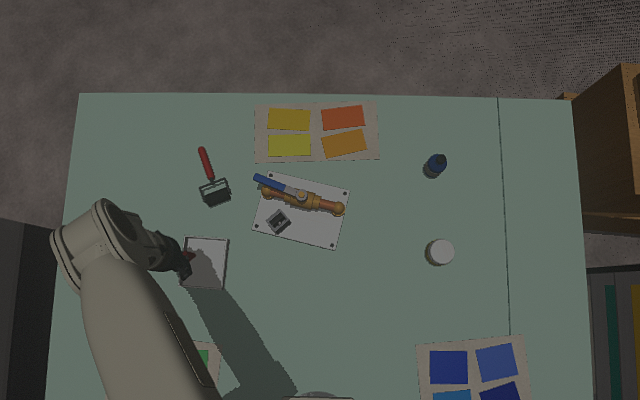

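Run:
```python
from h import *
im,cm=load('w4.png')
l,r,t=[onz(cm,p,.032) for p in((236,185),(397,197),(310,105))]
print(l,r,t,'c',(l+r)/2,np.linalg.norm(l-t),np.linalg.norm(r-t)); go(np.r_[((l+r)/2)[:2],.065])
```

```text
[0.37364679 0.26501497 0.032     ] [0.51378036 0.37421088 0.032     ] [0.37866577 0.3808833  0.032     ] c [0.44371357 0.31961292 0.032     ] 0.11597698822913396 0.1352792423613855
t 7.28 p [0.4453 0.3216 0.1941] x [-0.673  0.74  -0.   ] y [ 0.74   0.673 -0.001] zt [-0.    -0.001 -1.   ] F [-0.59  0.3  -0.29] M [0.02 0.04 0.01] w 0.0086 q [ 0.63  0.36  0.05  1.26 -0.    1.46]
tool d mm [ -0.4  -2.4 129.1]
```

arm_command(increments=[[[0, -0.002, 0.02], 0], [[0, 0, 0.025], 0], [[0, 0, 0.025], 0], [[0, 0, 0.025], 0], [[0, 0, 0.015], 0], [[0, 0, 0.01], 0], [[0, 0, 0.004], 0], [[0, 0, 0.002], 0], [[0, 0, 0], 0], [[0, 0, 0], 0], [[0, 0, 0], 0]])

```text
clock: 8.2
position: [0.4442, 0.3221, 0.0695]
ee_rot: [0.404, 0.915, 0.001, 0.001]
wrist_force: [-0.0, -0.2, -0.4]
grip_width: 0.0089
```

Run:
```python
from h import *
st()
```

```text
t 8.2 p [0.4442 0.3221 0.0695] x [-0.674  0.739 -0.   ] y [0.739 0.674 0.002] zt [ 0.002  0.001 -1.   ] F [-0.04 -0.25 -0.36] M [0.02 0.01 0.02] w 0.0089 q [ 0.63  0.46 -0.14  0.97 -0.    1.46]
```

arm_command(increments=[[[0, 0, 0.003], 0], [[0, 0, 0.002], 0], [[0, 0, 0.002], 0], [[0, 0, 0], 0], [[0, 0, 0], 0]])

```text
clock: 8.62
position: [0.4431, 0.3215, 0.0611]
ee_rot: [0.404, 0.915, -0.0, -0.0]
wrist_force: [0.2, 0.1, -0.3]
grip_width: 0.0092
```

arm_command(increments=[[[0, 0, 0.001], 0], [[0, 0, 0.001], 0], [[0, 0, 0], 0], [[0, 0, 0], 0]])

```text
clock: 8.95
position: [0.4435, 0.3217, 0.0607]
ee_rot: [0.404, 0.915, 0.001, 0.0]
wrist_force: [-2.6, -2.5, 7.5]
grip_width: 0.0089
```

Contact with the floor. I'll release slowly by opening, then rise.

arm_command(increments=[[[0, 0, 0], 0], [[0, 0, 0], 0], [[0, 0, 0], 0], [[0, 0, 0], 0], [[0, 0, 0], 0], [[0, 0, 0], 0]], claw=0.2)

```text
clock: 9.45
position: [0.4432, 0.3215, 0.0591]
ee_rot: [0.404, 0.915, -0.0, -0.0]
wrist_force: [-0.0, -0.2, 0.1]
grip_width: 0.034
```

arm_command(increments=[[[0, 0, -0.01], 0], [[0, 0, -0.015], 0], [[0, 0, -0.02], 0], [[0, 0, -0.02], 0], [[0, 0, -0.02], 0], [[0, 0, -0.02], 0], [[0, 0, -0.02], 0], [[0, 0, 0], 0], [[0, 0, 0], 0], [[0, 0, 0], 0]])

```text
clock: 10.28
position: [0.443, 0.3213, 0.184]
ee_rot: [0.404, 0.915, -0.0, -0.0]
wrist_force: [-0.6, -0.1, 0.2]
grip_width: 0.0339
```

Run:
```python
from h import *
st(); snap('wrist','w5.png'); snap('side','s5.png')
```

```text
t 10.28 p [0.443  0.3213 0.184 ] x [-0.674  0.739  0.   ] y [ 0.739  0.674 -0.   ] zt [-0. -0. -1.] F [-0.58 -0.12  0.25] M [-0.02  0.    0.05] w 0.0339 q [0.63 0.36 0.03 1.24 0.   1.46]
```

View pics/w5.png

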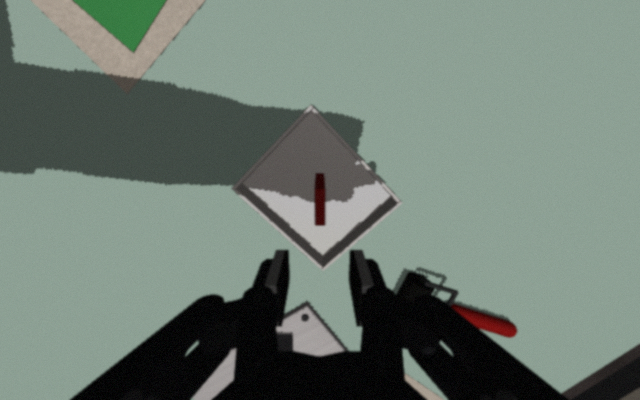

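View pics/s5.png

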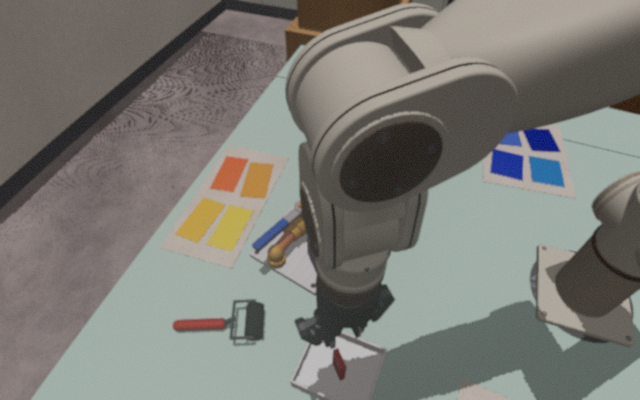

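The tab stands upright in the tray, at about (320,200) in the wrist view. The gripper is clear of it. Next, above the lever grip at about (0.658, 0.154).

arm_command(increments=[[[-0.02, 0.004, 0], 0], [[-0.038, 0.0065, 0], 0], [[-0.038, 0.0065, 0], 0], [[-0.038, 0.0065, 0], 0], [[-0.038, 0.0065, 0], 0], [[-0.038, 0.0065, 0], 0], [[-0.038, 0.0065, 0], 0], [[-0.02, 0.004, 0], 0], [[0, 0, 0], 7], [[0, 0, 0], 7], [[0, 0, 0], 7], [[0, 0, 0], 7]])

```text
clock: 11.38
position: [0.6582, 0.1547, 0.1821]
ee_rot: [0.616, 0.788, -0.001, -0.001]
wrist_force: [0.3, 0.1, 0.3]
grip_width: 0.034
```

arm_command(increments=[[[0, 0, 0], 7], [[0, 0, 0], 7], [[0, 0, 0], 7], [[0, 0, 0], 7], [[0, 0, 0], 7], [[0, 0, 0], 0], [[0, 0, 0], 0]])

```text
clock: 11.97
position: [0.6581, 0.1552, 0.1829]
ee_rot: [0.821, 0.571, -0.001, -0.0]
wrist_force: [-0.4, -0.2, -0.2]
grip_width: 0.0342
```

Run:
```python
from h import *
hub=np.array([.618,.052]);u=np.array([.3626,.932])
g=hub+.11*u; go([*g,.184]); snap('wrist','w6.png')
im,cm=load('w6.png')
hsv=cv2.cvtColor(im,cv2.COLOR_RGB2HSV)
blue=((hsv[...,0]>100)&(hsv[...,0]<130)&(hsv[...,1]>120)&(hsv[...,2]>40)).astype(np.uint8)
n,l,s,c=cv2.connectedComponentsWithStats(blue)
for i in range(1,n):
    if s[i,4]>150: print(c[i],s[i],onz(cm,c[i],.097))
```

```text
t 11.97 p [0.6581 0.1552 0.1829] x [ 0.349  0.937 -0.001] y [ 0.937 -0.349 -0.002] zt [-0.002 -0.001 -1.   ] F [-0.38 -0.24 -0.16] M [-0.02  0.01  0.04] w 0.0342 q [ 0.23  0.63  0.46  1.4  -0.    2.16]
tool d mm [-0.7 -0.  -1.1]
[321.20288414 230.264545  ] [ 310  183   24   96 2011] [0.65517324 0.14047482 0.097     ]
```

View pics/w6.png

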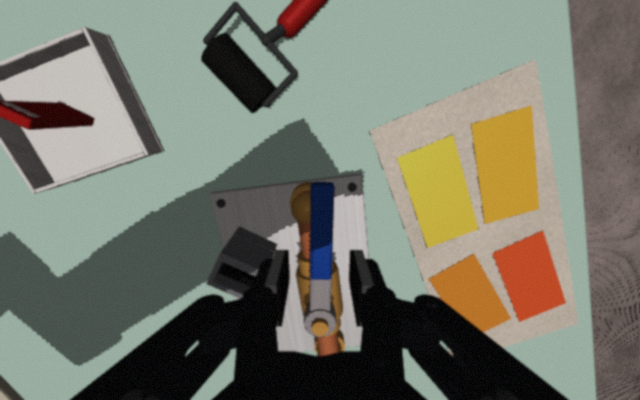

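The lever is centred (321) between the fingers and aligned with them, hub at (320,321). Going down to straddle it.

Run:
```python
from h import *
im,cm=load('w6.png')
print(onz(cm,(320,321),.105),onz(cm,(322,183),.097))
```

```text
[0.62324836 0.05771698 0.105     ] [0.67025394 0.17930552 0.097     ]
```

arm_command(increments=[[[0, 0, 0.015], 0], [[0, 0, 0.02], 0], [[0, 0, 0.02], 0], [[0, 0, 0.02], 0], [[0, 0, 0.01], 0], [[0, 0, 0.005], 0], [[0, 0, 0.003], 0], [[0, 0, 0], 0], [[0, 0, 0], 0], [[0, 0, 0], 0]])

```text
clock: 12.85
position: [0.6596, 0.1555, 0.0928]
ee_rot: [0.822, 0.569, 0.001, 0.0]
wrist_force: [-0.9, 0.5, -0.7]
grip_width: 0.0342
```

Run:
```python
from h import *
st();snap('wrist','w7.png')
```

```text
t 12.85 p [0.6596 0.1555 0.0928] x [0.352 0.936 0.001] y [ 0.936 -0.352  0.002] zt [ 0.003  0.001 -1.   ] F [-0.87  0.45 -0.72] M [ 0.    0.04 -0.03] w 0.0342 q [0.23 0.68 0.3  1.19 0.   2.16]
```

View pics/w7.png

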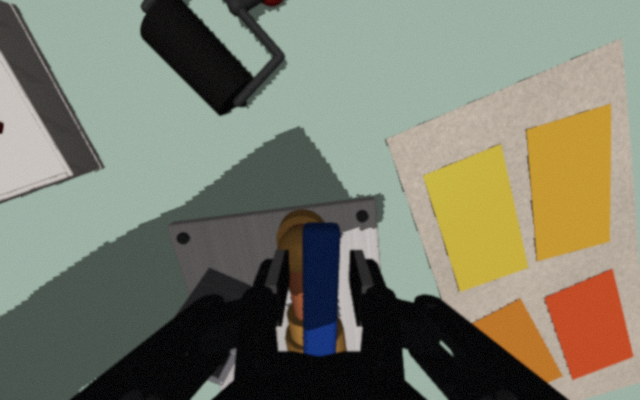

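arm_command(increments=[[[-0.001, 0, 0.004], 0], [[0, 0, 0], 0], [[0, -0.002, 0], 0], [[0, -0.002, 0], 0], [[0, -0.002, 0], 0], [[0, -0.002, 0], 0], [[0, 0, 0], 0], [[0, 0, 0], 0]])

```text
clock: 13.57
position: [0.6515, 0.157, 0.0874]
ee_rot: [0.822, 0.569, 0.0, 0.001]
wrist_force: [3.0, -1.7, -1.5]
grip_width: 0.034
```

```bash
cat >> h.py <<'E'
HUB=np.array([.6195,.053])
def pol():
    s,R=st(); v=s['position'][:2]-HUB; x=R[:2,0];y=R[:2,1]
    print('hub->tcp in tool',(v@x).round(4),(v@y).round(4),'r',np.linalg.norm(v).round(4),'yawx',np.degrees(np.arctan2(x[1],x[0])).round(2),'Ftan(+=closing push)',(s['wrist_force'][:2]@y).round(2),'Frad',(s['wrist_force'][:2]@x).round(2)); return v@x,v@y
def arc(deg,a,b):
    d=np.radians(deg); # tool ccw by d about hub; tool coords (a x, b y), y = cw
    R=np.array([[np.cos(d),np.sin(d)],[-np.sin(d),np.cos(d)]])  # ccw in (x,y=cw)
    print('row for',deg,((R@[a,b]-[a,b])*1000).round(2))
E
python3 - <<'E'
from h import *
a,b=pol()
for d in(3,4,1,.5): arc(d,.11,b)
E
```

```text
t 13.57 p [0.6515 0.157  0.0874] x [0.352 0.936 0.   ] y [ 0.936 -0.352  0.001] zt [ 0.001 -0.    -1.   ] F [ 2.99 -1.68 -1.55] M [-0.18 -0.57  0.04] w 0.034 q [ 0.24  0.67  0.27  1.17 -0.    2.17]
hub->tcp in tool 0.1086 -0.0067 r 0.1088 yawx 69.39 Ftan(+=closing push) 3.39 Frad -0.51
row for 3 [-0.5  -5.75]
row for 4 [-0.73 -7.66]
row for 1 [-0.13 -1.92]
row for 0.5 [-0.06 -0.96]
```

arm_command(increments=[[[-0.0005, -0.0058, 0], -3], [[-0.0005, -0.0058, 0], -3], [[-0.0005, -0.0058, 0], -3], [[-0.0005, -0.0058, 0], -3], [[-0.0005, -0.0058, 0], -3], [[-0.0005, -0.0058, 0], -3], [[-0.0005, -0.0058, 0], -3], [[-0.0005, -0.0058, 0], -3], [[-0.0005, -0.0058, 0], -3], [[-0.0005, -0.0058, 0], -3]])

```text
clock: 14.4
position: [0.5947, 0.1589, 0.0876]
ee_rot: [0.646, 0.763, 0.001, 0.001]
wrist_force: [5.6, -1.2, -2.2]
grip_width: 0.0345
```

Run:
```python
from h import *
pol()
```

```text
t 14.4 p [0.5947 0.1589 0.0876] x [-0.165  0.986 -0.001] y [0.986 0.165 0.003] zt [ 0.003 -0.001 -1.   ] F [ 5.61 -1.16 -2.23] M [-0.27 -1.02 -0.04] w 0.0345 q [ 0.26  0.56  0.08  1.09 -0.    1.67]
hub->tcp in tool 0.1086 -0.007 r 0.1088 yawx 99.5 Ftan(+=closing push) 5.34 Frad -2.07
```

arm_command(increments=[[[-0.0005, -0.0058, 0], -3], [[-0.0005, -0.0058, 0], -3], [[-0.0005, -0.0058, 0], -3], [[-0.0005, -0.0058, 0], -3], [[-0.0005, -0.0058, 0], -3], [[-0.0005, -0.0058, 0], -3], [[-0.0005, -0.0058, 0], -3], [[-0.0005, -0.0058, 0], -3], [[-0.0005, -0.0058, 0], -3], [[-0.0005, -0.0058, 0], -3], [[-0.0005, -0.0058, 0], -3], [[-0.0005, -0.0058, 0], -3]])

```text
clock: 15.4
position: [0.5363, 0.1248, 0.0882]
ee_rot: [0.378, 0.926, 0.002, 0.002]
wrist_force: [4.6, 1.7, -2.5]
grip_width: 0.0343
```

Run:
```python
from h import *
pol();snap('wrist','w8.png')
```

```text
t 15.4 p [0.5363 0.1248 0.0882] x [-0.714  0.7   -0.002] y [0.7   0.714 0.004] zt [ 0.004  0.002 -1.   ] F [ 4.61  1.7  -2.52] M [ 0.28 -0.92 -0.07] w 0.0343 q [ 0.23  0.45 -0.11  1.01  0.    1.  ]
hub->tcp in tool 0.1097 -0.007 r 0.1099 yawx 135.54 Ftan(+=closing push) 4.44 Frad -2.1
```

View pics/w8.png

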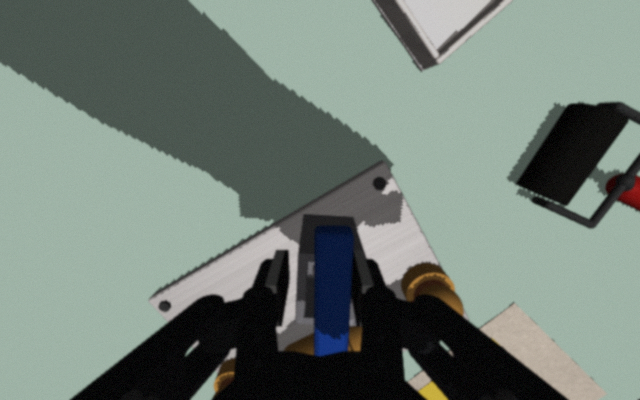

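arm_command(increments=[[[-0.0005, -0.0058, 0], -3], [[-0.0005, -0.0058, 0], -3], [[-0.0003, -0.0038, 0], -2], [[-0.0003, -0.0038, 0], -2]])

```text
clock: 15.78
position: [0.5248, 0.1095, 0.0882]
ee_rot: [0.297, 0.955, 0.002, 0.002]
wrist_force: [4.8, 1.7, -0.8]
grip_width: 0.0347
```

arm_command(increments=[[[-0.0001, -0.0019, 0], -1], [[-0.0001, -0.0019, 0], -1], [[-0.0001, -0.0019, 0], -1], [[0, 0, 0], 0]])

```text
clock: 16.12
position: [0.5206, 0.104, 0.0879]
ee_rot: [0.272, 0.962, 0.001, 0.001]
wrist_force: [3.7, 2.9, 2.0]
grip_width: 0.0343
```

Run:
```python
from h import *
pol()
```

```text
t 16.12 p [0.5206 0.104  0.0879] x [-0.852  0.524 -0.001] y [0.524 0.852 0.002] zt [ 0.001  0.001 -1.   ] F [3.69 2.91 1.97] M [ 0.47 -0.76 -0.06] w 0.0343 q [ 0.2   0.41 -0.17  0.99  0.    0.75]
hub->tcp in tool 0.111 -0.0083 r 0.1113 yawx 148.42 Ftan(+=closing push) 4.41 Frad -1.62
```

arm_command(increments=[[[-0.0003, -0.0019, 0], -1], [[-0.0003, -0.0019, 0], -1], [[-0.0002, -0.0019, 0], -1], [[-0.0002, -0.0019, 0], -1]])

```text
clock: 16.45
position: [0.5168, 0.0969, 0.0874]
ee_rot: [0.238, 0.971, 0.0, -0.0]
wrist_force: [2.5, 3.6, 3.2]
grip_width: 0.0343
```

arm_command(increments=[[[-0.0002, -0.0019, 0], -1], [[-0.0002, -0.0019, 0], -1], [[-0.0002, -0.0019, 0], -1], [[-0.0002, -0.0019, 0], -1]])

```text
clock: 16.78
position: [0.5141, 0.0898, 0.0873]
ee_rot: [0.204, 0.979, 0.001, -0.0]
wrist_force: [1.6, 5.7, 3.1]
grip_width: 0.0343
```

Run:
```python
from h import *
pol()
```

```text
t 16.78 p [0.5141 0.0898 0.0873] x [-0.917  0.399  0.001] y [0.399 0.917 0.001] zt [-0.001  0.001 -1.   ] F [1.64 5.75 3.05] M [ 1.21 -0.41 -0.03] w 0.0343 q [ 0.17  0.4  -0.19  0.98  0.    0.58]
hub->tcp in tool 0.1113 -0.0083 r 0.1116 yawx 156.51 Ftan(+=closing push) 5.93 Frad 0.79
```

arm_command(increments=[[[-0.0002, -0.0019, 0], -1], [[0, 0, 0], 0]])

```text
clock: 16.95
position: [0.5138, 0.0885, 0.0873]
ee_rot: [0.195, 0.981, 0.001, -0.0]
wrist_force: [3.2, 7.6, 1.7]
grip_width: 0.034
```

Run:
```python
from h import *
pol()
```

```text
t 16.95 p [0.5138 0.0885 0.0873] x [-0.924  0.383  0.001] y [0.383 0.924 0.003] zt [-0.     0.003 -1.   ] F [3.23 7.6  1.67] M [ 1.55 -0.46 -0.07] w 0.034 q [ 0.17  0.4  -0.19  0.98  0.    0.56]
hub->tcp in tool 0.1112 -0.0076 r 0.1115 yawx 157.5 Ftan(+=closing push) 8.26 Frad -0.08
```

The force is climbing, so this is the stop, near yaw 157°. Now press gently.

arm_command(increments=[[[0, -0.0015, 0], 0], [[0, -0.0015, 0], 0], [[0, 0, 0], 0]])

```text
clock: 17.2
position: [0.5131, 0.0869, 0.0874]
ee_rot: [0.195, 0.981, 0.003, -0.0]
wrist_force: [3.8, 10.3, -0.2]
grip_width: 0.0345
```

Run:
```python
from h import *
pol()
```

```text
t 17.2 p [0.5131 0.0869 0.0874] x [-0.924  0.382  0.001] y [0.382 0.924 0.005] zt [ 0.001  0.005 -1.   ] F [ 3.81 10.31 -0.22] M [ 2.11 -0.61  0.11] w 0.0345 q [ 0.17  0.4  -0.19  0.98  0.    0.56]
hub->tcp in tool 0.1113 -0.0093 r 0.1117 yawx 157.53 Ftan(+=closing push) 10.99 Frad 0.42
```

arm_command(increments=[[[0, -0.0015, 0], 0], [[0, -0.0015, 0], 0], [[0, -0.001, 0], 0], [[0, 0, 0], 0]])

```text
clock: 17.53
position: [0.5122, 0.0848, 0.0875]
ee_rot: [0.194, 0.981, 0.004, 0.0]
wrist_force: [5.1, 13.5, -0.6]
grip_width: 0.0339
```

Run:
```python
from h import *
pol()
```

```text
t 17.53 p [0.5122 0.0848 0.0875] x [-0.925  0.381  0.001] y [0.381 0.925 0.008] zt [ 0.002  0.008 -1.   ] F [ 5.07 13.5  -0.62] M [ 2.9  -0.88  0.16] w 0.0339 q [ 0.16  0.39 -0.2   0.97  0.01  0.55]
hub->tcp in tool 0.1113 -0.0115 r 0.1119 yawx 157.61 Ftan(+=closing push) 14.42 Frad 0.46
```

arm_command(increments=[[[0, 0, 0], 0], [[0, 0, 0], 0], [[0, 0, 0], 0], [[0, 0, 0], 0], [[0, 0, 0], 0], [[0, 0, 0], 0]])

```text
clock: 18.03
position: [0.5122, 0.0849, 0.0875]
ee_rot: [0.194, 0.981, 0.004, 0.0]
wrist_force: [5.5, 14.1, -0.1]
grip_width: 0.0347
```

arm_command(increments=[[[0, 0, 0], 0], [[0, 0, 0], 0], [[0, 0, 0], 0], [[0, 0, 0], 0], [[0, 0, 0], 0], [[0, 0, 0], 0], [[0, 0, 0], 0], [[0, 0, 0], 0]])

```text
clock: 18.7
position: [0.5122, 0.0849, 0.0874]
ee_rot: [0.194, 0.981, 0.004, 0.0]
wrist_force: [4.3, 13.3, 0.4]
grip_width: 0.0339
```

Run:
```python
from h import *
pol(); snap('wrist','w9.png')
```

```text
t 18.7 p [0.5122 0.0849 0.0874] x [-0.925  0.381  0.001] y [0.381 0.925 0.008] zt [ 0.002  0.008 -1.   ] F [ 4.3  13.3   0.36] M [ 2.88 -0.88  0.21] w 0.0339 q [ 0.16  0.39 -0.2   0.97  0.01  0.55]
hub->tcp in tool 0.1114 -0.0113 r 0.1119 yawx 157.62 Ftan(+=closing push) 13.93 Frad 1.09
```

View pics/w9.png

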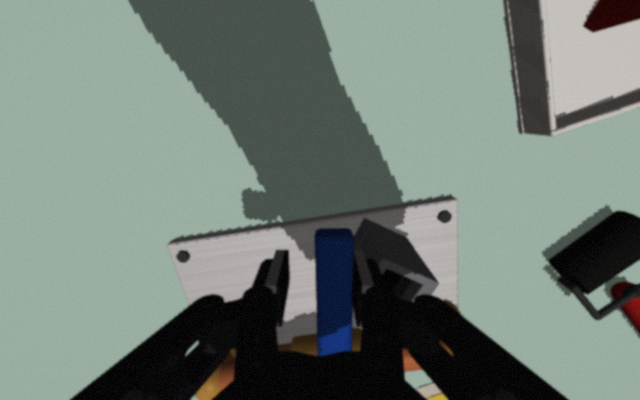

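Held about 1.2 s at 14 N (force and moment readings agree on 14–15 N). Now I back off gradually.

arm_command(increments=[[[0, 0.0015, 0], 0], [[0, 0.0015, 0], 0], [[0, 0.0015, 0], 0], [[0, 0.0015, 0], 0], [[0, 0.0015, 0], 0], [[0, 0.0015, 0], 0], [[0, 0.0015, 0], 0], [[0, 0.0015, 0], 0], [[0, 0, 0], 0], [[0, 0, 0], 0]])

```text
clock: 19.58
position: [0.5154, 0.0918, 0.087]
ee_rot: [0.196, 0.981, -0.0, -0.0]
wrist_force: [1.8, 1.6, 2.4]
grip_width: 0.034
```

Run:
```python
from h import *
pol()
```

```text
t 19.58 p [0.5154 0.0918 0.087 ] x [-0.923  0.384  0.001] y [ 0.384  0.923 -0.001] zt [-0.001 -0.001 -1.   ] F [1.77 1.58 2.43] M [ 0.51 -0.27 -0.02] w 0.034 q [ 0.18  0.4  -0.18  0.98 -0.    0.57]
hub->tcp in tool 0.111 -0.0042 r 0.1111 yawx 157.4 Ftan(+=closing push) 2.14 Frad -1.02
```

Nearly unloaded; 6 mm more towards centre.

arm_command(increments=[[[0, 0.0015, 0], 0], [[0, 0.0015, 0], 0], [[0, 0.0015, 0], 0], [[0, 0.0015, 0], 0], [[0, 0.001, 0], 0], [[0, 0, 0], 0], [[0, 0, 0], 0]])

```text
clock: 20.17
position: [0.5183, 0.0986, 0.0871]
ee_rot: [0.196, 0.981, -0.0, -0.0]
wrist_force: [0.8, 0.4, 0.0]
grip_width: 0.0339
```

Run:
```python
from h import *
pol(); snap('wrist','w10.png')
```

```text
t 20.17 p [0.5183 0.0986 0.0871] x [-0.923  0.384  0.   ] y [ 0.384  0.923 -0.001] zt [-0.001 -0.    -1.   ] F [0.85 0.35 0.  ] M [-0.01  0.02 -0.  ] w 0.0339 q [ 0.19  0.41 -0.17  0.99 -0.    0.58]
hub->tcp in tool 0.111 0.0032 r 0.111 yawx 157.4 Ftan(+=closing push) 0.65 Frad -0.65
```

View pics/w10.png

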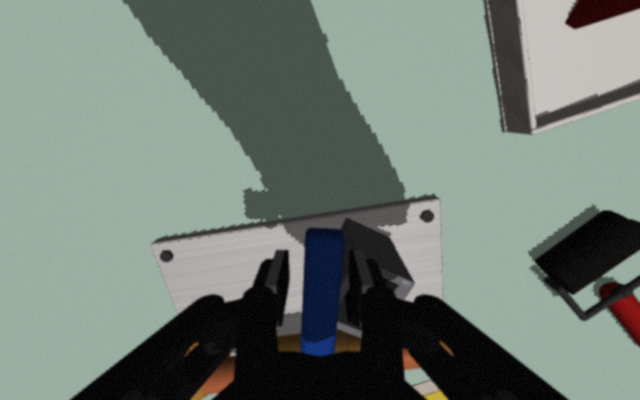

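Both pads are clear of the lever (303–345 between 288 and 350) and the moment is zero. I'll centre a little more, then rise.

arm_command(increments=[[[0, 0.002, 0], 0], [[0, 0, 0], 0], [[0, 0, -0.01], 0], [[0, 0, -0.015], 0], [[0, 0, -0.02], 0], [[0, 0, -0.02], 0], [[0, 0, -0.03], 0], [[0, 0, -0.03], 0], [[0, 0, -0.03], 0], [[0, 0, 0], 0], [[0, 0, 0], 0], [[0, 0, 0], 0]])

```text
clock: 21.22
position: [0.5191, 0.1005, 0.2424]
ee_rot: [0.196, 0.981, 0.0, 0.0]
wrist_force: [0.9, 1.0, -0.5]
grip_width: 0.0341
```

Run:
```python
from h import *
st(); snap('wrist','w11.png'); snap('side','s11.png'); snap('top','t11.png')
im,cm=load('w11.png')
hsv=cv2.cvtColor(im,cv2.COLOR_RGB2HSV)
blue=((hsv[...,0]>100)&(hsv[...,0]<130)&(hsv[...,1]>120)&(hsv[...,2]>40)).astype(np.uint8)
n,l,s,c=cv2.connectedComponentsWithStats(blue)
for i in range(1,n):
    if s[i,4]>150:
        ys,xs=np.nonzero(l==i);P=np.array([onz(cm,(x,y),.097) for x,y in zip(xs,ys)])[:,:2]
        w,v=np.linalg.eigh(np.cov(P.T));d=v[:,1]*np.sign(-v[0,1]);g=HUB+.11*d
        yv=np.array([.217,.976]);xv=np.array([.976,-.217]);print(P.mean(0),d,'grip in valve',(g-HUB)@xv,(g-HUB)@yv)
```

```text
t 21.22 p [0.5191 0.1005 0.2424] x [-0.923  0.384 -0.   ] y [0.384 0.923 0.   ] zt [ 0.  0. -1.] F [ 0.91  0.96 -0.52] M [-0.04  0.01 -0.04] w 0.0341 q [ 0.19  0.3   0.09  1.36 -0.    0.59]
[0.53561124 0.09173375] [-0.90135202  0.43308721] grip in valve -0.1071069447176915 0.024980970622483365
```

View pics/w11.png

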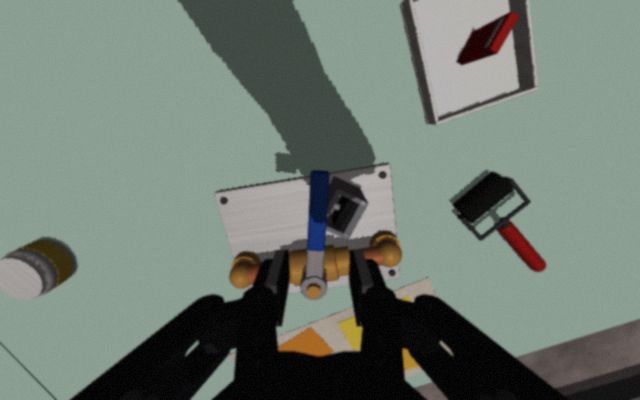

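View pics/s11.png

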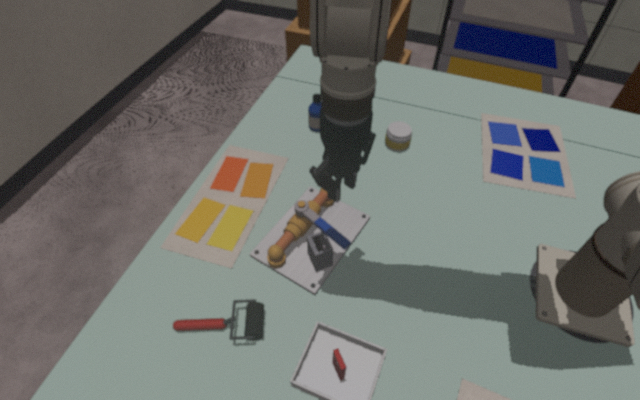

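The lever lies across the pipe, clear of the gripper. The tab stands in the tray, and the brayer, tin and bottle look unmoved. Handing in.

```bash
python3 -c "
from station import *
print(hand_in())"
```

```text
the job is handed in; nothing more can be done
None
```

The valve is shut and the job is handed in at about 21 s of the 72 s allowed; `hand_in()` reported no verdict.

- **Tab:** I pulled it straight up out of the slot and stood it near the centre of the tray. The last pictures still show it upright there.
- **Lever:** I swung it anticlockwise with the open fingers on either side of it and felt the stop at about 1.4 rad from the valve's +y. I pressed for about 1.2 s; the wrist force read 14 to 14.5 N, and the moment suggested about 15 N. All force readings stayed under 20 N.
- **Release:** I backed off until the force and moment were about zero, saw both pads clear of the lever, and lifted the arm away.

**Last checks:**
- **Lever grip:** it measured about x -107 mm, y +25 mm in the valve frame, inside the limits.
- **Wind-up:** it can't be read directly. I took the lever as unloaded because nothing was touching it.
- **Bystanders:** the tin, bottle and brayer looked unmoved in the pictures. I did not re-measure them.
- **Disagreement:** estimates of the hub position differed by up to about 9 mm, depending on the method. This did not affect the result.

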